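Unlock the ingredient bin and take out the scoop for washing

ROBOT

A 6-joint arm with a two-finger parallel gripper is mounted at the origin on the work surface. World frame = base frame: x ahead of the robot, y to its left, z up, the work surface at z = 0. Lengths are in m, angles in degrees, forces in N, time in s.
With the tool pointing down it reaches from about 0.3 to 0.75 m from the base axis. Payload 8.5 kg.
Tool frame: the origin (TCP) lies at the very end of the fingers, on their centre line; the grasp point (between the pads) lies 19 mm behind it (hold_point_z is the distance from the TCP to the grasp point, in m); z points along the fingers, y is the direction in which the jaws open and shut (so a half turn about z gives the same grasp; the last joint's range is limited). The gripper opens to 85 mm and grips with 20 to 120 N. Pads are 22 mm wide; open, the fingers measure 114 mm over their backs; the gripper's body (76 mm by 85 mm) begins 54 mm behind the grasp point. The pads swing forward as they close: fully open they stand 13 mm farther back than shut.
Start: joints at [54.299, 21.807, 74.336, -0, 83.858, -12.336], TCP at [0.218, 0.505, 0.231] pointing down, gripper open.
Joint ranges: [-178.18, 178.18], [-50.72, 133.34], [12.68, 142.11], [-81.47, 261.47], [9.98, 163.14], [-165.26, 165.26]. Speed limits (degrees/s): [136.94, 136.94, 180, 180, 180, 180].

INTERFACE

Orientations are given as a 3x3 rotation matrix whose columns are the frame's x, y, z axes.
In Python, from rig import observe, get_image, close_job, hold_point_z gives the robot as it stands. The module is installed in compiled form; this text tells all that it offers.
- The arm moves only by the tool jog_arm, never from a script. Its arguments are lists of equal length, an entry for each row: "travel": the shift along the world's x, y, z in m, a list of three; "dr": the turn, a rotation vector about the world's x, y, z in rad, a list of three. In form: {"travel": [[x, y, z], ...], "dr": [[rx, ry, rz], ...]}. A call has 1 to 20 rows; each row shifts and turns the commanded pose from where the row before left it; what a row does not reach is not made up. A row lasts 1/12 s, in which the tool goes at most 41.7 mm and 7.16 degrees, less where a joint would pass 70% of its speed; a pose out of reach is approached as far as the arm can. A call with a gripper value outside its range is refused whole. "jaw" is the finger opening in m, from 0 to 0.0854, set as the call begins (left out, the last holds). The fingers move at their own pace and stop on an object; "newtons" is the grip in N (left out, the last holds). Time passes only in rows, so rows that do not move let the fingers close. It gives the time, the measured TCP pose, the force and the opening at its end, in the units of the state.
- observe(): the state, without advancing time (a new reading comes with each control period).
- get_image(name): name is "side" or "top" or "wrist"; returns a dict with "color" (384x512x3 uint8, red, green, blue), "fovy" (degrees; the focal length in pixels is half the picture's height over the tangent of half this angle, whatever the lens; pixels are square), "cx", "cy" (the principal point, pixels), "k1" (the pictures are not rectified: a ray, as slopes to the right and down, at radius r is drawn at 1 + k1 r^2 times it, then the intrinsics apply), "R" (3x3) and "t" (3): a world point X has camera coordinates R X + t. Camera axes: x right, y down, z forward; pixel columns grow to the right and rows downward; lengths in m; the calibration is good to about 2 mm. A picture is of the moment at which its call begins. There is no depth.
- close_job(): hands the job in, once; it reports no verdict.
The state is a dict: "time_s": time; "q": joint angles; "qvel": joint speeds; "joint_efforts": joint torques, N m; "position": TCP position; "tool_rot": TCP orientation; "ft_force": force on the tool from outside, world axes, zero at the start; "wrist_torque": the same for the moment, N m; "grip_width": finger opening in m.
Only numpy, scipy, OpenCV 4.12 (cv2) and the standard library are available. Lean on these libraries where they do the work, as an engineer would, in place of code of your own. Each camera call takes 0.05 s, during which the arm holds its last target.

TASK

The ingredient bin is empty and due for refilling, so open it and send its scoop to be washed: slide the orange lock tab fully aside, press the pale button it was blocking so that the clear lid springs right up, then take the blue scoop out and lay it flat and right way up in the shallow steel pan. Set the scoop down gently rather than dropping it, leave the bin unlocked with its lid standing open, and leave the other goods on the table where they are.

Things in the scene. Friction and masses are not known exactly. Their poses are not given: they have to be found in the camera images.
- bin: White ingredient bin, fixed, 290 mm (x) by 220 (y), 170 high. Origin: centre of underside; z up. Its grey console (72 deep, flat top at z 170) faces its -x; the clear lid behind is flush with it. Under the lid, on the +y half (y 3 to 105, x -73 to 139), a white caddy tray with floor at z 118 and rims at z 158 holds the scoop; the -y half is open to the bottom.
- tab_grip (a point): Middle of the upright grip of the orange lock tab on the console (bin x -110, y 13 when locked, z 186). Grip: 16 mm thick (x), 26 long (y), from 8.5 below to 8.5 above this point. Axes as the bin's. The tab slides along +y, away from the button; 33 mm free between grip and button. Pinch it from above across x, or push it.
- bin_tab (a joint): Lock tab: 0 = locked (its two tines lie under the button's cap), 0.022 m = fully aside at its stop (unlocked, green flag bared). Slides along the bin's +y against about 2 N of friction and stays where it is left.
- button_top (a point): Centre of the top of the pale round button, 38 mm in diameter, on the console (bin x = -110, y = -55, z = 188; 18 above the console). Axes parallel to the bin's. It is pressed straight down.
- bin_button (a joint): Button travel: 0 = up, 0.007 m = fully down; spring return, 1.5 N at the start and 5 N at the bottom. While locked it gives only about 1 mm. The lid is let go at about 0.0045 m.
- lid_front (a point): Middle of the top front edge of the clear, grey-framed lid (208 mm long, 214 wide, 10 thick), hinged at the bin's far end (bin x 135, z 165). Let go, it swings up and away from the console by its spring in about 1 s; wide open it stands 375 mm above the table. Shut, this edge lies 37 mm behind the button's centre.
- bin_lid (a joint): Lid angle: 0 = shut, held by a catch inside the console; 1.75 rad = fully open, past upright. A soft spring opens it and keeps it open.
- scoop_grip (a point): Grip point on the blue scoop's straight handle, mid-thickness, 28 mm above the scoop's flat underside. Handle 20 wide (y), 16 high (z), from 48 behind this point (-x) to 32 ahead (+x), where the bowl begins. x points to the bowl, z up. In the bin it lies roughly along the bin's x, handle to the console. About 0.1 kg, centre of mass about 50 mm ahead.
- scoop_mid (a point): Middle of the whole scoop (172 mm long, 56 wide, 36 high), 38 mm ahead of the grip point (+x) and 18 above its flat underside. The open-topped bowl is 92 long, its flat underside the lowest part. Same axes as the grip point.
- pan_floor (a point): Centre of the inside floor of the shallow steel pan, fixed to the table, 325 mm long (x) by 176 wide (y), 40 high; inside it is 303 by 154, its floor 3 above the table. z up.
- mustard_jug: Yellow jug, 70 x 105 x 175 mm high; a bystander. Origin under its centre.
- olive_can: Dark green can, 100 mm in diameter, 112 high; a bystander. Origin under its centre.
- pickle_jar: Green glass jar with white cap, 94 mm in diameter, 135 high; a bystander. Origin under its centre.
- sauce_bottle: Brown sauce bottle, red cap, 56 mm in diameter, 170 high; a bystander. Origin under its centre.
- spice_jar: Small amber jar, 48 mm in diameter, 95 high; a bystander. Origin under its centre.
- ramekin: Small white bowl, 64 mm in diameter, 38 high; a bystander. Origin under its centre.
- spatula: Spatula 260 mm long, lying on the table; a bystander.

How it is judged:
By the outcome, as a careful person would: the job done as asked, in the order asked, and still so for the second after the job is handed in, with the robot touching nothing.
It also fails if it takes over 61 s, if anything falls off the work surface, if the arm or the gripper's body presses on something with over 40 N, if the wrist force passes 120 N, or if a joint passes its speed limit or range.

## Working session

There is one attempt and no reset: what is moved stays moved. The work goes in short steps, Python scripts to look and compute and a tool call to move; the robot and the scene stay as the last step left them, time stands still between calls to the robot, and variables do not carry over. Pictures are saved under pics/ and viewed, and the job is handed in when it is done.

Besides the shell and the picture viewer there is one more tool, called after "Request:" by a JSON object that holds its "fn" and its "kwargs". jog_arm: Moves the arm, as the interface text tells. Its arguments: {"type":"object","properties":{"travel":{"type":"array"},"dr":{"type":"array"},"jaw":{"type":"number"},"newtons":{"type":"number"}},"required":["travel","dr"]}

```bash
mkdir -p pics; cat > h.py <<'E'
import numpy as np, cv2
from rig import observe,get_image,close_job,hold_point_z
def K(im):
    f=192/np.tan(np.radians(im['fovy'])/2); return f
def proj(im,X):
    X=np.atleast_2d(X); c=X@np.array(im['R']).T+np.array(im['t']); s=c[:,:2]/c[:,2:]
    r2=(s**2).sum(1,keepdims=True); s=s*(1+im['k1']*r2); return s*K(im)+[im['cx'],im['cy']]
def ray(im,uv):
    d=(np.array(uv,float)-[im['cx'],im['cy']])/K(im); s=d.copy()
    for _ in range(30): s=d/(1+im['k1']*(s**2).sum())
    R=np.array(im['R']); o=-R.T@np.array(im['t']); v=R.T@np.r_[s,1]; return o,v
def onz(im,uv,z):
    o,v=ray(im,uv); return o+v*(z-o[2])/v[2]
def tri(l):
    A=np.zeros((3,3));b=np.zeros(3)
    for im,uv in l:
        o,v=ray(im,uv);v=v/np.linalg.norm(v);P=np.eye(3)-np.outer(v,v);A+=P;b+=P@o
    return np.linalg.solve(A,b)
def save(im,name,crop=None,s=1):
    c=im['color'][:,:,::-1]
    if crop: c=c[crop[1]:crop[3],crop[0]:crop[2]]
    cv2.imwrite('pics/'+name,cv2.resize(c,None,fx=s,fy=s,interpolation=cv2.INTER_CUBIC))
E
python3 - <<'E'
from h import *
import pickle
d={}
for n in ['side','top','wrist']:
    im=get_image(n); d[n]=im; save(im,n+'0.png',s=1.5)
    print(n,im['fovy'],im['k1'],-np.array(im['R']).T@im['t'])
pickle.dump(d,open('d0.pkl','wb'))
o=observe();print(o,hold_point_z)
E
```

```text
side 53.641842700777104 -0.07082863270451087 [ 0.07662842 -0.77141038  0.93407856]
top 53.2477855190944 0.022991148822412117 [ 0.47087572 -0.01748405  1.31836546]
wrist 59.080715501733586 -0.052744203703981446 [0.15026283 0.53494167 0.37236991]
{'time_s': 0.15, 'q': array([ 5.42997625e+01,  2.18331369e+01,  7.43702086e+01,  8.52841870e-04,
        8.38582229e+01, -1.23380931e+01]), 'qvel': array([ 0.00685464, -0.09557097, -0.02646214,  0.03315027, -0.04785545,
        0.0286829 ]), 'joint_efforts': array([ 2.78087886e-03, -4.48619878e+01, -2.31342423e+01, -1.29085456e-04,
        3.81191101e-03,  3.21851098e-05]), 'position': array([0.21799297, 0.50472885, 0.23087101]), 'tool_rot': array([[-9.18016110e-01,  3.96542574e-01, -6.39078917e-04],
       [ 3.96543014e-01,  9.18015736e-01, -8.64003321e-04],
       [ 2.44070402e-04, -1.04659125e-03, -9.99999423e-01]]), 'ft_force': array([-0.40699757,  0.25854712, -0.02413439]), 'wrist_torque': array([ 0.03523754, -0.01459043, -0.0440004 ]), 'grip_width': 0.08524634178015913} 0.0187
```

View pics/top0.png

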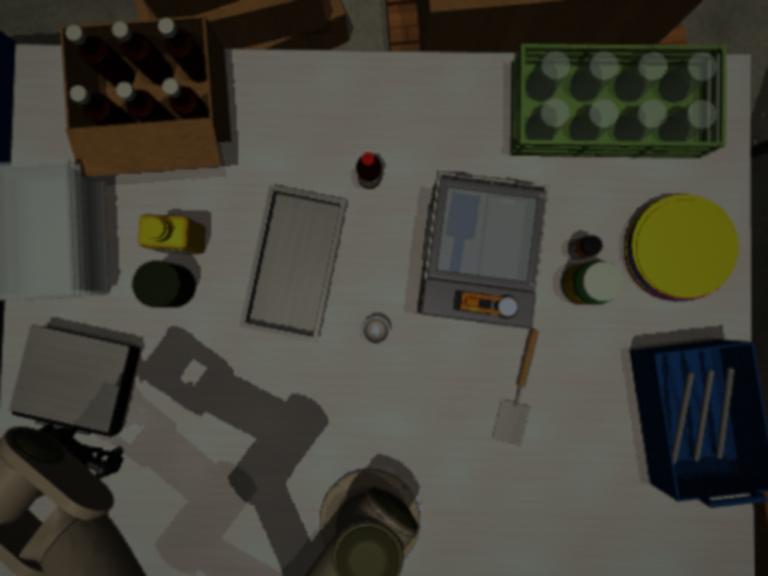

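View pics/side0.png

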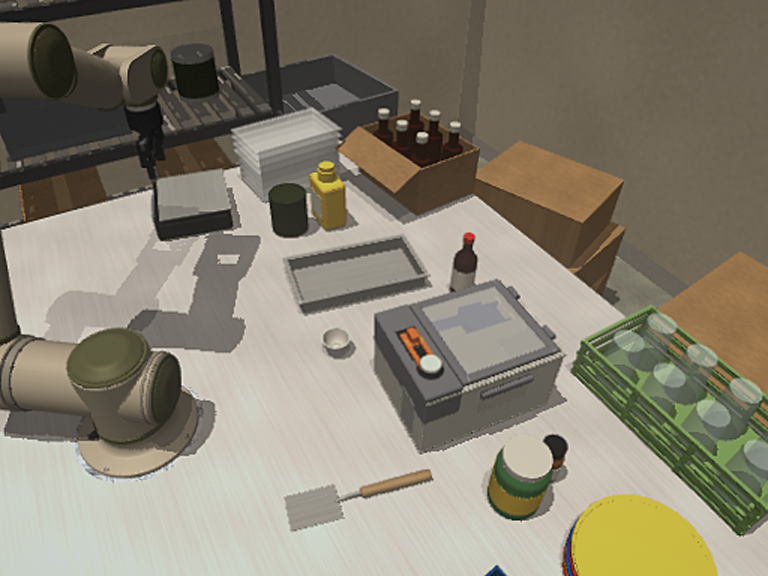

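View pics/wrist0.png

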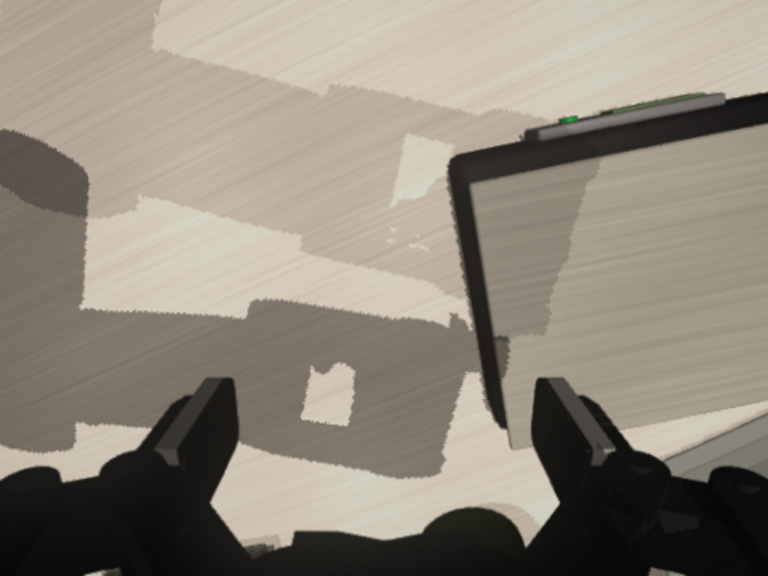

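```bash
python3 - <<'E'
from h import *
import pickle
d=pickle.load(open('d0.pkl','rb'))
im=d['top'];im=dict(im);im['color']=np.clip(im['color'].astype(float)*1.8,0,255).astype('uint8')
save(im,'topbin.png',(270,105,375,225),5)
save(im,'toppan.png',(155,115,265,235),5)
save(d['side'],'sidebin.png',(235,180,385,305),5)
save(d['side'],'sidepan.png',(180,145,330,245),5)
E
```

```text
(no output)
```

View pics/topbin.png

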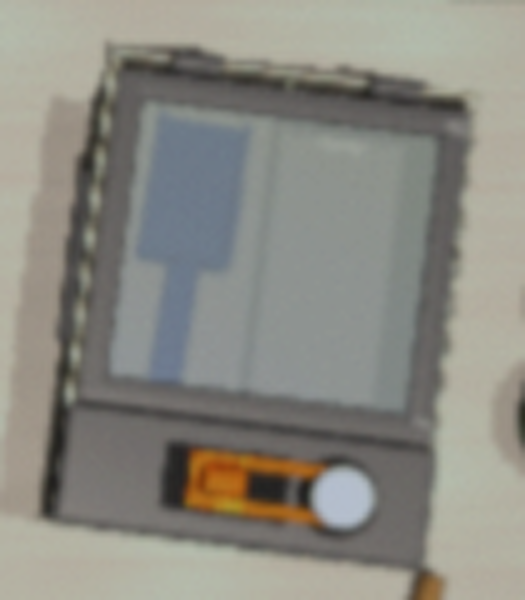

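View pics/sidebin.png

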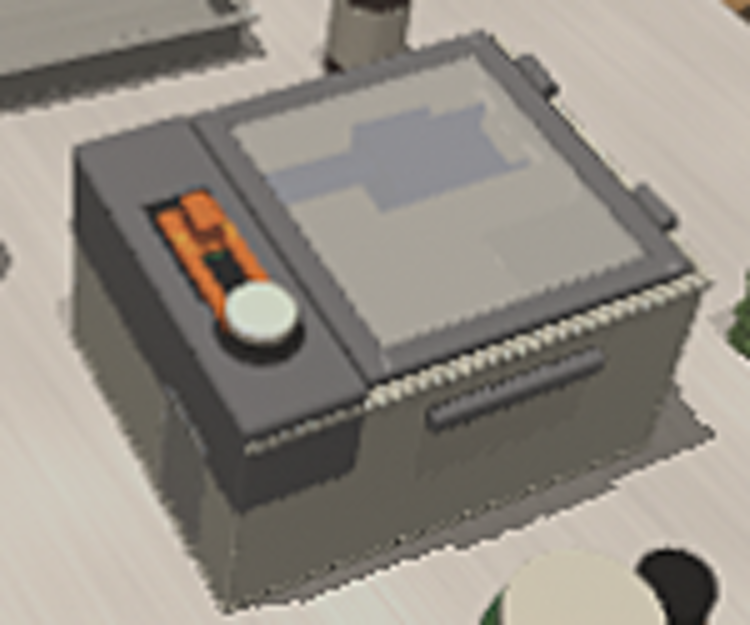

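View pics/toppan.png

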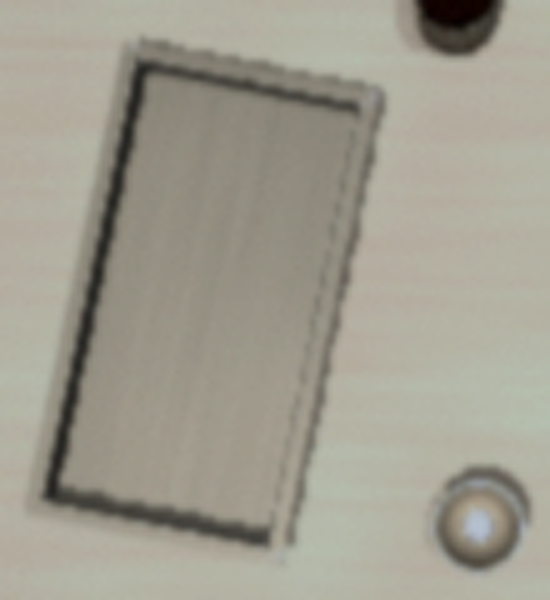

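View pics/sidepan.png

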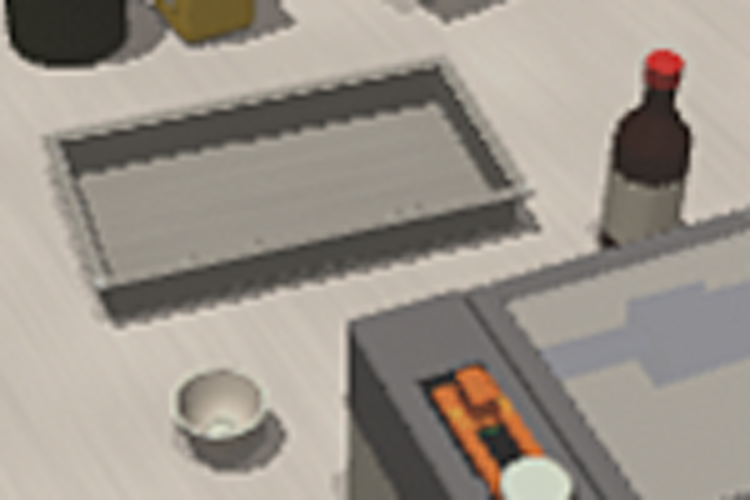

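```bash
cat > fit.py <<'E'
from h import *
import pickle
from scipy.optimize import least_squares
d=pickle.load(open('d0.pkl','rb'))
def px(off,c): return (np.array(c)+.5)/5-.5+np.array(off)
T=(270,105);S=(235,180)
obs=[('top',px(T,(342,497)),(-.110,-.055,.188)),('side',px(S,(262,312)),(-.110,-.055,.188)),
('side',px(S,(75,150)),(-.145,.110,.170)),('side',px(S,(247,437)),(-.145,-.110,.170)),
('side',px(S,(222,610)),(-.145,-.110,0)),
('side',px(S,(365,390)),(-.073,-.110,.170)),('side',px(S,(185,120)),(-.073,.110,.170)),
('top',px(T,(420,567)),(-.145,-.110,.170)),('top',px(T,(80,404)),(-.073,.107,.170)),('top',px(T,(432,440)),(-.073,-.107,.170)),
]
def P(p,X):
    c,s=np.cos(p[2]),np.sin(p[2]); X=np.array(X); return np.array([p[0]+c*X[0]-s*X[1],p[1]+s*X[0]+c*X[1],X[2]])
f=lambda p:np.concatenate([proj(d[n],P(p,X))[0]-u for n,u,X in obs])
r=least_squares(f,[.5,-.2,0],loss='soft_l1');print(r.x,np.degrees(r.x[2]));print(f(r.x).reshape(-1,2).round(1))
b=r.x
for n,X in dict(btn=(-.11,-.055,.188),tab=(-.11,.013,.186)).items(): print(n,P(b,X))
print('btn tri',tri([(d[o[0]],o[1]) for o in obs[:2]]))
print('tab tri',tri([(d['top'],px(T,(225,480))),(d['side'],px(S,(203,208)))]))
# pan: outer rim corners z .04
TP=(155,115);SP=(180,145)
obs2=[('top',px(TP,(132,45)),(.1625,.088,.04)),('top',px(TP,(383,92)),(.1625,-.088,.04)),('top',px(TP,(32,510)),(-.1625,.088,.04)),('top',px(TP,(282,556)),(-.1625,-.088,.04)),
('side',px(SP,(45,137)),(-.1625,.088,.04)),('side',px(SP,(440,60)),(.1625,.088,.04)),('side',px(SP,(532,192)),(.1625,-.088,.04)),('side',px(SP,(102,288)),(-.1625,-.088,.04))]
f2=lambda p:np.concatenate([proj(d[n],P(p,X))[0]-u for n,u,X in obs2])
r=least_squares(f2,[.4,.1,0],loss='soft_l1');print('pan',r.x,np.degrees(r.x[2]));print(f2(r.x).reshape(-1,2).round(1))
# scoop through lid at top: bowl/hndl
zs=.118+.036
for n,c in dict(bfl=(158,115),bfr=(250,128),bnl=(135,258),bnr=(232,270),h1=(183,262),h2=(165,378)).items(): print(n,onz(d['top'],px(T,c),zs if n[0]=='b' else .154))
for n,c,z in [('ram',(477,525),.038)]: print(n,onz(d['top'],px(TP,c),z))
E
python3 fit.py
```

```text
[ 0.59915141 -0.2239456  -0.10959027] -6.279060005679765
[[ 1.   0. ]
 [-0.4 -0.5]
 [-0.8 -0.8]
 [-0.3 -1. ]
 [ 0.2  1.4]
 [ 1.3 -0.6]
 [-0.2 -1.5]
 [ 1.1  0.2]
 [-0.3 -0.6]
 [ 0.6  1.4]]
btn [ 0.48379589 -0.26658484  0.188     ]
tab [ 0.49123312 -0.19899277  0.186     ]
btn tri [ 0.4848961  -0.26508403  0.18393962]
tab tri [ 0.49309063 -0.19467202  0.19312125]
pan [ 0.57459887  0.17955973 -0.18056031] -10.345343797861524
[[-0.7 -1.4]
 [ 0.2 -0.6]
 [-0.8  0.2]
 [ 0.8  1.6]
 [-0.7  0. ]
 [ 1.4 -0.9]
 [ 0.7  0.3]
 [-1.   0.7]]
bfl [ 0.71514026 -0.15641592  0.154     ]
bfr [ 0.70808091 -0.21250756  0.154     ]
bnl [ 0.6271778  -0.14382577  0.154     ]
bnr [ 0.62091393 -0.20282109  0.154     ]
h1 [ 0.6252629  -0.17302334  0.154     ]
h2 [ 0.55426769 -0.16317179  0.154     ]
ram [ 0.42748858 -0.00464896  0.038     ]
```

Request:
{"fn": "jog_arm", "kwargs": {"travel": [[0.0137,-0.0351,0.004],[0.0137,-0.0351,0.004],[0.0137,-0.0351,0.004],[0.0137,-0.0351,0.004],[0.0137,-0.0351,0.004],[0.0137,-0.0351,0.004],[0.0137,-0.0351,0.004],[0.0137,-0.0351,0.004],[0.0137,-0.0351,0.004],[0.0137,-0.0351,0.004],[0.0137,-0.0351,0],[0.0137,-0.0351,0],[0.0137,-0.0351,0],[0.0137,-0.0351,0],[0.0137,-0.0351,0],[0.0137,-0.0351,0],[0.0137,-0.0351,0],[0.0137,-0.0351,0],[0.0137,-0.0351,0],[0.0137,-0.0351,0]], "dr": [[0,0,0.0149],[0,0,0.0149],[0,0,0.0149],[0,0,0.0149],[0,0,0.0149],[0,0,0.0149],[0,0,0.0149],[0,0,0.0149],[0,0,0.0149],[0,0,0.0149],[0,0,0.0149],[0,0,0.0149],[0,0,0.0149],[0,0,0.0149],[0,0,0.0149],[0,0,0.0149],[0,0,0.0149],[0,0,0.0149],[0,0,0.0149],[0,0,0.0149]], "jaw": 0.046, "newtons": 25}}

```text
time_s: 1.82
position: [0.4923, -0.199, 0.2711]
tool_rot: [[-0.994, 0.109, -0.0], [0.109, 0.994, 0.0], [0.0, 0.0, -1.0]]
ft_force: [0.7, -0.7, 0.1]
grip_width: 0.0463
```

Request:
{"fn": "jog_arm", "kwargs": {"travel": [[0,0,0],[0,0,0],[0,0,0]], "dr": [[0,0,0],[0,0,0],[0,0,0]]}}

```text
time_s: 2.07
position: [0.4918, -0.1967, 0.271]
tool_rot: [[-0.994, 0.11, -0.001], [0.11, 0.994, 0.001], [0.001, 0.001, -1.0]]
ft_force: [-0.6, 0.4, -0.5]
grip_width: 0.046
```

```bash
python3 - <<'E'
from h import *
import pickle
im=get_image('wrist');pickle.dump(im,open('w1.pkl','wb'))
save(im,'w1.png',s=1.5)
for X in [(.4838,-.2666,.188),(.4912,-.199,.1945),observe()['position']]: print((proj(im,X)*1.5).round())
print(observe()['position'],observe()['tool_rot'].round(3))
E
```

```text
[[233. 300.]]
[[378. 304.]]
[[384. 385.]]
[ 0.49179429 -0.19622994  0.27135004] [[-0.994  0.109 -0.   ]
 [ 0.109  0.994  0.   ]
 [ 0.     0.    -1.   ]]
```

View pics/w1.png

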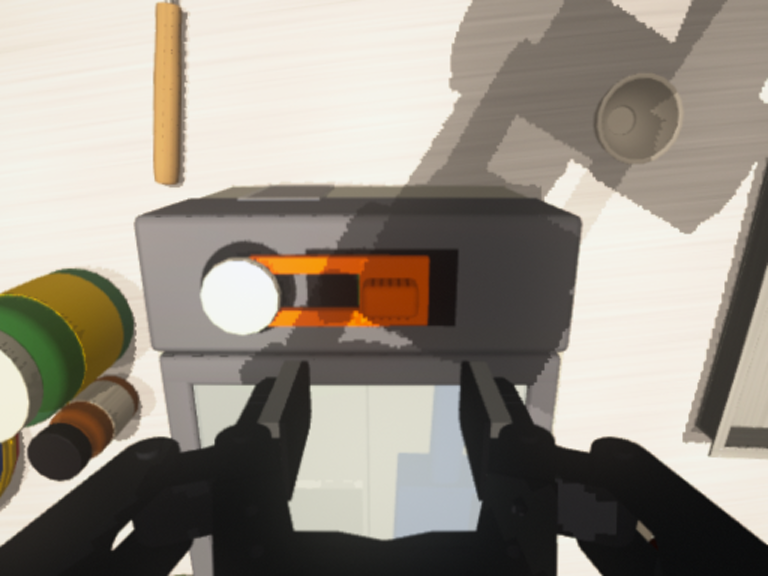

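```bash
python3 - <<'E'
from h import *
import pickle
im=pickle.load(open('w1.pkl','rb'))
save(im,'w1c.png',(120,130,320,250),4)
print(onz(im,(160-.2,296/1.5),.188),onz(im,(390/1.5,295/1.5),.1945))
E
```

```text
[ 0.48231214 -0.26288802  0.188     ] [ 0.48742934 -0.19308311  0.1945    ]
```

View pics/w1c.png

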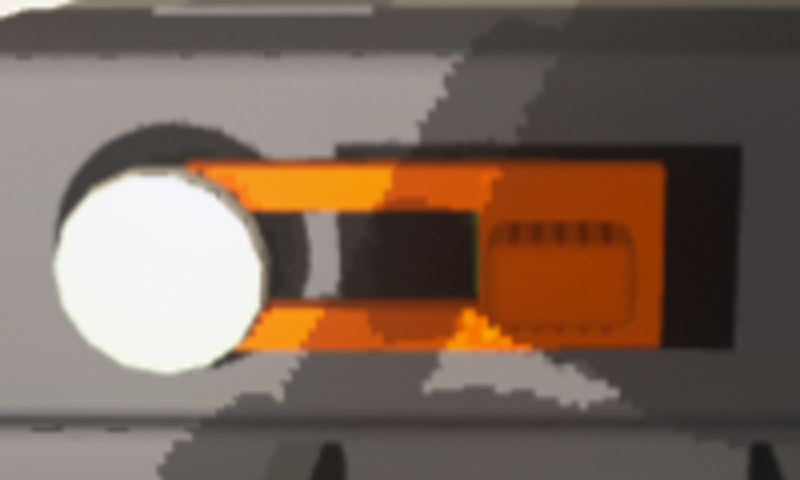

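Request:
{"fn": "jog_arm", "kwargs": {"travel": [[-0.0015,0.005,-0.01],[0,0,-0.015],[0,0,-0.015],[0,0,-0.015],[0,0,-0.013],[0,0,-0.01],[0,0,-0.008],[0,0,-0.007],[0,0,0],[0,0,0]], "dr": [[0,0,0],[0,0,0],[0,0,0],[0,0,0],[0,0,0],[0,0,0],[0,0,0],[0,0,0],[0,0,0],[0,0,0]]}}

```text
time_s: 2.95
position: [0.4907, -0.1918, 0.1786]
tool_rot: [[-0.994, 0.109, 0.0], [0.109, 0.994, -0.0], [-0.0, -0.0, -1.0]]
ft_force: [-0.1, -0.1, 0.1]
grip_width: 0.0459
```

Request:
{"fn": "jog_arm", "kwargs": {"travel": [[0,0,0],[0,0,0],[0,0,0],[0,0,0],[0,0,0],[0,0,0]], "dr": [[0,0,0],[0,0,0],[0,0,0],[0,0,0],[0,0,0],[0,0,0]], "jaw": 0.022, "newtons": 20}}

```text
time_s: 3.45
position: [0.4909, -0.1923, 0.1791]
tool_rot: [[-0.994, 0.11, 0.001], [0.11, 0.994, -0.001], [-0.001, -0.001, -1.0]]
ft_force: [-0.6, 0.2, 6.1]
grip_width: 0.0253
```

```bash
python3 - <<'E'
from h import *
im=get_image('wrist'); save(im,'w2.png',s=1.5)
print(observe()['position'],observe()['ft_force'],observe()['grip_width'])
E
```

```text
[ 0.49087051 -0.19234145  0.17909641] [-1.67068681  0.69613895  6.74858396] 0.02526194954294801
```

View pics/w2.png

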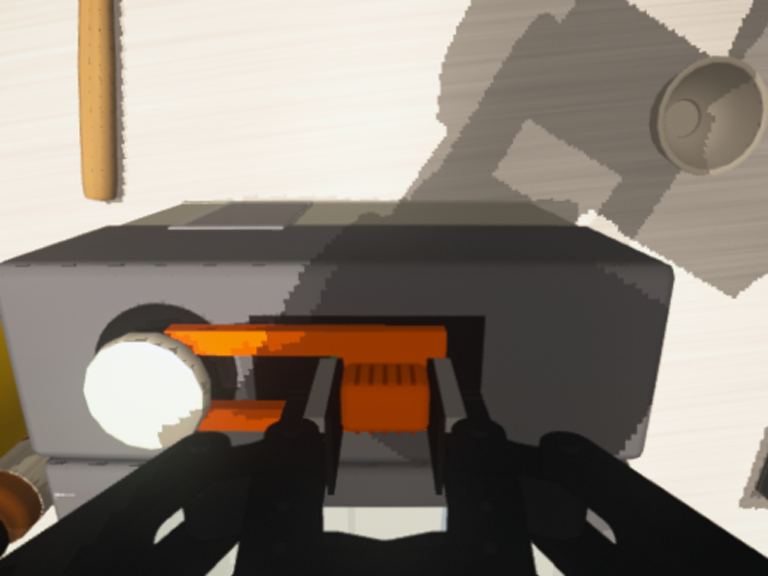

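Request:
{"fn": "jog_arm", "kwargs": {"travel": [[0,0,0.0015],[0.0004,0.004,0],[0.0004,0.004,0],[0.0004,0.004,0],[0.0004,0.004,0],[0.0004,0.004,0],[0.0002,0.002,0],[0.0,0.001,0],[0,0,0],[0,0,0],[0,0,0]], "dr": [[0,0,0],[0,0,0],[0,0,0],[0,0,0],[0,0,0],[0,0,0],[0,0,0],[0,0,0],[0,0,0],[0,0,0],[0,0,0]]}}

```text
time_s: 4.42
position: [0.4928, -0.1743, 0.1794]
tool_rot: [[-0.994, 0.111, -0.0], [0.111, 0.994, -0.01], [-0.001, -0.01, -1.0]]
ft_force: [0.5, -29.8, -12.7]
grip_width: 0.025
```

```bash
python3 - <<'E'
from h import *
im=get_image('wrist'); save(im,'w3.png',s=1.5)
print(observe()['position'],observe()['ft_force'],observe()['grip_width'])
E
```

```text
[ 0.49282129 -0.17435453  0.17941673] [ -0.52079058 -29.28516543 -13.12213479] 0.02513694395814694
```

View pics/w3.png

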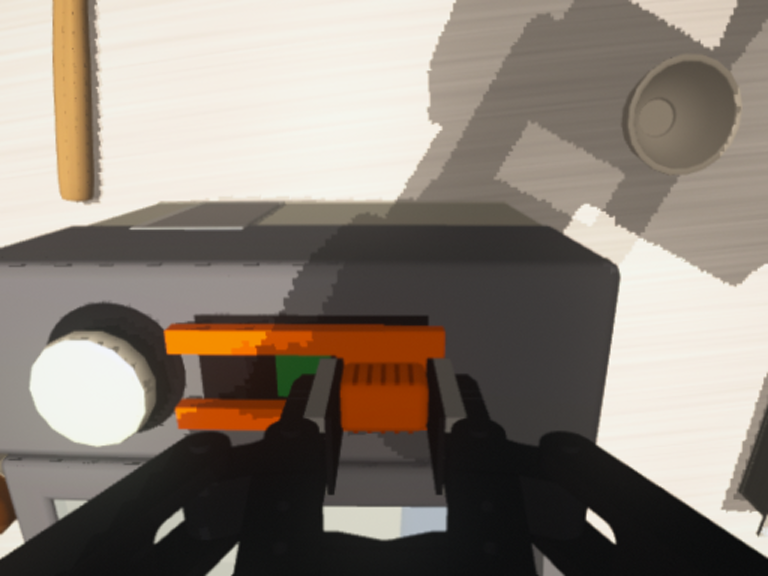

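Request:
{"fn": "jog_arm", "kwargs": {"travel": [[0,-0.003,0],[0,0,0],[0,0,0],[0,0,0],[0,0,0.01],[0,0,0.015],[0,0,0.02],[0,0,0.02],[0,0,0.01],[0,0,0],[0,0,0]], "dr": [[0,0,0],[0,0,0],[0,0,0],[0,0,0],[0,0,0],[0,0,0],[0,0,0],[0,0,0],[0,0,0],[0,0,0],[0,0,0]], "jaw": 0.044}}

```text
time_s: 5.38
position: [0.4928, -0.1716, 0.2548]
tool_rot: [[-0.994, 0.109, 0.0], [0.109, 0.994, -0.0], [-0.0, -0.0, -1.0]]
ft_force: [0.8, 0.1, 0.8]
grip_width: 0.0439
```

```bash
python3 - <<'E'
from h import *
import pickle
im=get_image('wrist'); save(im,'w4.png',s=1.5);pickle.dump(im,open('w4.pkl','wb'))
save(im,'w4c.png',(80,130,320,290),3)
print(observe()['position'],observe()['ft_force'],observe()['grip_width'],observe()['tool_rot'].round(4))
E
```

```text
[ 0.49252155 -0.1716021   0.25412076] [ 0.00274699 -0.19558381  0.11648601] 0.04372049802924233 [[-9.940e-01  1.091e-01 -1.000e-03]
 [ 1.091e-01  9.940e-01  7.000e-04]
 [ 1.000e-03  6.000e-04 -1.000e+00]]
```

View pics/w4c.png

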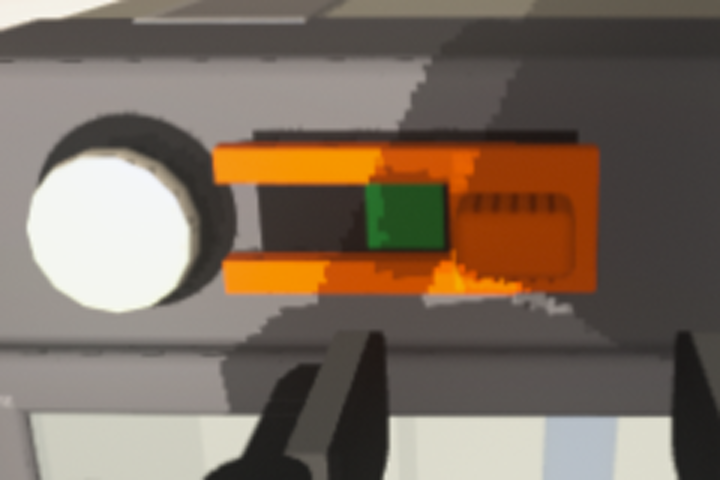

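```bash
python3 - <<'E'
from h import *
import pickle
im=pickle.load(open('w4.pkl','rb'))
a=onz(im,(80+112/3,130+230/3),.188);b=onz(im,(80+515/3,130+237/3),.1945);print(a,b,np.linalg.norm(a-b))
E
```

```text
[ 0.48208145 -0.26184163  0.188     ] [ 0.49087617 -0.17383133  0.1945    ] 0.08868714708704793
```

Request:
{"fn": "jog_arm", "kwargs": {"travel": [[0,0,-0.015],[0,0,-0.02],[0,0,-0.02],[0,0,-0.01],[0,0,-0.008],[0.0005,0.005,0],[0,0.001,0],[0,0,0],[0,0,0]], "dr": [[0,0,0],[0,0,0],[0,0,0],[0,0,0],[0,0,0],[0,0,0],[0,0,0],[0,0,0],[0,0,0]]}}

```text
time_s: 6.18
position: [0.4936, -0.1661, 0.1825]
tool_rot: [[-0.994, 0.109, 0.001], [0.109, 0.994, -0.001], [-0.001, -0.0, -1.0]]
ft_force: [-0.2, -1.3, -1.6]
grip_width: 0.044
```

Request:
{"fn": "jog_arm", "kwargs": {"travel": [[0,0.001,0],[0,0.001,0],[0,0,0]], "dr": [[0,0,0],[0,0,0],[0,0,0]]}}

```text
time_s: 6.43
position: [0.4936, -0.1658, 0.1825]
tool_rot: [[-0.994, 0.11, 0.001], [0.11, 0.994, -0.004], [-0.002, -0.004, -1.0]]
ft_force: [-0.6, -9.6, -2.7]
grip_width: 0.0438
```

Request:
{"fn": "jog_arm", "kwargs": {"travel": [[0,0.001,0],[0,0.001,0],[0,0,0]], "dr": [[0,0,0],[0,0,0],[0,0,0]]}}

```text
time_s: 6.68
position: [0.4937, -0.1655, 0.1825]
tool_rot: [[-0.994, 0.111, 0.001], [0.111, 0.994, -0.008], [-0.002, -0.007, -1.0]]
ft_force: [-2.3, -17.7, -3.1]
grip_width: 0.044
```

Request:
{"fn": "jog_arm", "kwargs": {"travel": [[0,-0.008,0],[0,0,0.015],[0,0,0.02],[0,0,0.015],[-0.003,-0.018,0],[-0.003,-0.018,0],[-0.003,-0.018,0],[-0.003,-0.018,0],[-0.0025,-0.018,0],[0,0,0],[0,0,0]], "dr": [[0,0,0],[0,0,0],[0,0,0],[0,0,0],[0,0,0],[0,0,0],[0,0,0],[0,0,0],[0,0,0],[0,0,0],[0,0,0]]}}

```text
time_s: 7.6
position: [0.4788, -0.2603, 0.232]
tool_rot: [[-0.994, 0.111, 0.001], [0.111, 0.994, 0.0], [-0.001, 0.001, -1.0]]
ft_force: [0.3, -0.0, 0.0]
grip_width: 0.0438
```

Request:
{"fn": "jog_arm", "kwargs": {"travel": [[0,0,0],[0,0,0],[0,0,0],[0,0,0]], "dr": [[0,0,0],[0,0,0],[0,0,0],[0,0,0]], "jaw": 0.0}}

```text
time_s: 7.93
position: [0.479, -0.2595, 0.232]
tool_rot: [[-0.994, 0.109, 0.0], [0.109, 0.994, 0.0], [-0.0, 0.0, -1.0]]
ft_force: [-0.2, -0.3, 0.3]
grip_width: 0.0003
```

Request:
{"fn": "jog_arm", "kwargs": {"travel": [[0,-0.004,-0.015],[0,0,-0.015],[0,0,-0.01],[0,0,-0.004],[0,0,-0.003],[0,0,0]], "dr": [[0,0,0],[0,0,0],[0,0,0],[0,0,0],[0,0,0],[0,0,0]]}}

```text
time_s: 8.43
position: [0.4788, -0.2638, 0.185]
tool_rot: [[-0.994, 0.109, -0.0], [0.109, 0.994, 0.0], [0.0, 0.0, -1.0]]
ft_force: [-1.2, 2.2, 2.1]
grip_width: 0.0002
```

Request:
{"fn": "jog_arm", "kwargs": {"travel": [[0,0,-0.002],[0,0,-0.001],[0,0,0]], "dr": [[0,0,0],[0,0,0],[0,0,0]]}}

```text
time_s: 8.68
position: [0.479, -0.2641, 0.1822]
tool_rot: [[-0.994, 0.109, 0.001], [0.109, 0.994, -0.0], [-0.001, -0.0, -1.0]]
ft_force: [-0.5, 3.5, 4.6]
grip_width: 0.0
```

Request:
{"fn": "jog_arm", "kwargs": {"travel": [[0,0,-0.001],[0,0,0],[0,0,0],[0,0,0],[0,0,0],[0,0,0],[0,0,0],[0,0,0]], "dr": [[0,0,0],[0,0,0],[0,0,0],[0,0,0],[0,0,0],[0,0,0],[0,0,0],[0,0,0]]}}

```text
time_s: 9.35
position: [0.479, -0.2641, 0.1811]
tool_rot: [[-0.994, 0.109, 0.001], [0.109, 0.994, -0.0], [-0.001, -0.0, -1.0]]
ft_force: [-0.0, 3.3, 5.4]
grip_width: 0.0003
```

```bash
python3 - <<'E'
from h import *
im=get_image('side'); save(im,'s5.png',(180,100,440,320),3)
E
```

```text
(no output)
```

View pics/s5.png

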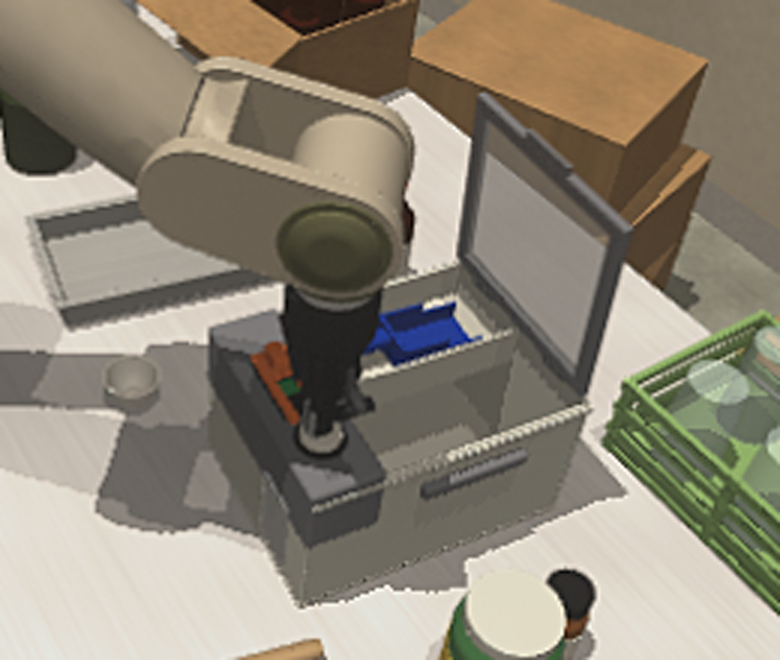

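Request:
{"fn": "jog_arm", "kwargs": {"travel": [[0,0,0.015],[0,0,0.025],[0,0,0.025],[0,0,0.025],[0.008,0.02,0.01],[0.008,0.02,0],[0.008,0.02,0],[0.008,0.02,0],[0,0,0],[0,0,0],[0,0,0]], "dr": [[0,0,0],[0,0,0],[0,0,0],[0,0,0],[0,0,0],[0,0,0],[0,0,0],[0,0,0],[0,0,0],[0,0,0],[0,0,0]], "jaw": 0.056}}

```text
time_s: 10.32
position: [0.5107, -0.1848, 0.2805]
tool_rot: [[-0.994, 0.11, -0.0], [0.11, 0.994, -0.0], [0.0, -0.0, -1.0]]
ft_force: [0.8, 0.0, 0.1]
grip_width: 0.0558
```

```bash
python3 - <<'E'
from h import *
import pickle
d={}
for n in ['top','wrist','side']: d[n]=get_image(n)
pickle.dump(d,open('d6.pkl','wb'))
save(d['wrist'],'w6.png',s=1.5); save(d['side'],'s6.png',(260,150,420,310),4)
print(observe()['position'])
E
```

```text
[ 0.51057418 -0.18505271  0.28062093]
```

View pics/w6.png

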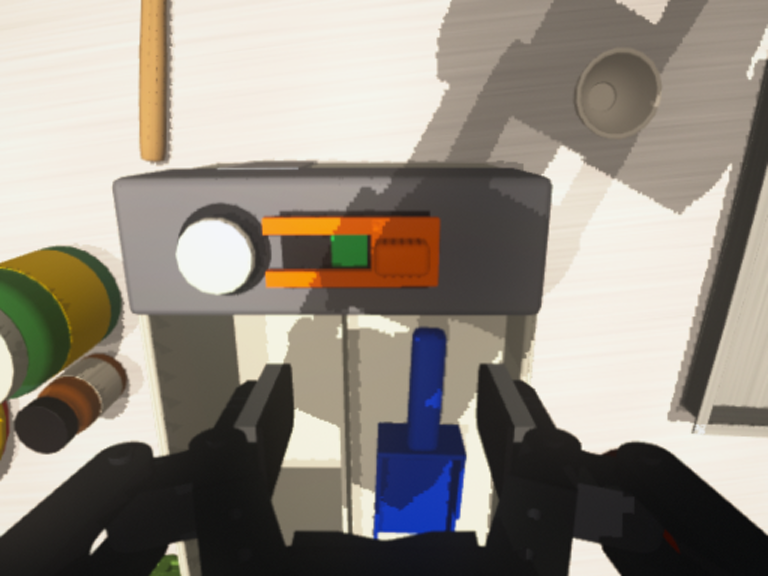

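View pics/s6.png

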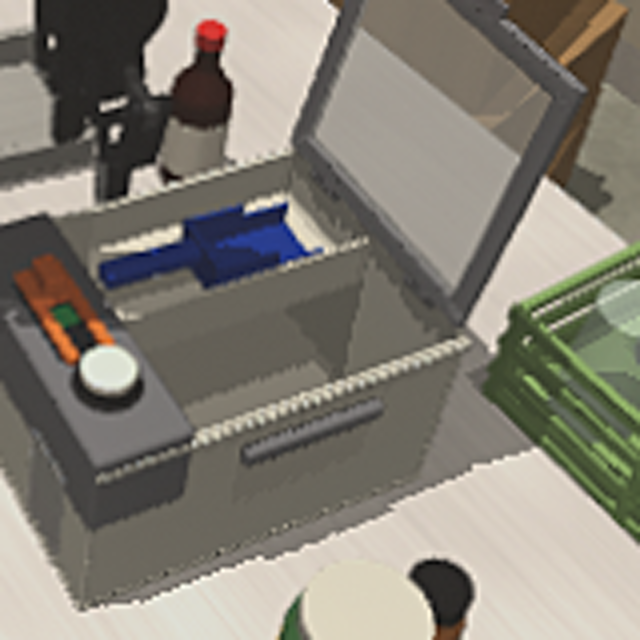

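```bash
python3 - <<'E'
from h import *
import pickle
im=pickle.load(open('d6.pkl','rb'))['wrist']
save(im,'w6c.png',(230,200,340,370),4)
for uv in [(429,330),(425,445),(378,423),(464,428)]: print(onz(im,np.array(uv)/1.5,.154))
E
```

```text
[ 0.54516272 -0.16300927  0.154     ]
[ 0.62020999 -0.17171503  0.154     ]
[ 0.60169584 -0.19854066  0.154     ]
[ 0.61095833 -0.14723173  0.154     ]
```

View pics/w6c.png

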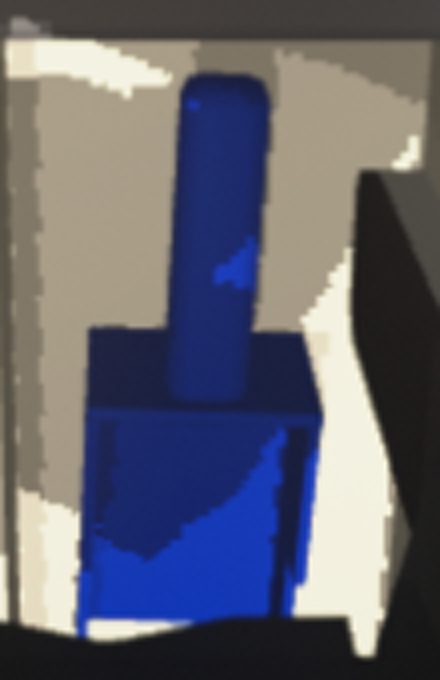

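Request:
{"fn": "jog_arm", "kwargs": {"travel": [[0.02,0.004,0],[0.022,0.004,0],[0.022,0.004,0],[0.022,0.003,-0.01],[0,0,-0.02],[0,0,-0.02],[0,0,-0.02],[0,0,-0.02],[0,0,-0.015],[0,0,-0.015],[0,0,-0.01],[0,0,-0.01],[0,0,0],[0,0,0]], "dr": [[0,0,0],[0,0,0],[0,0,0],[0,0,0],[0,0,0],[0,0,0],[0,0,0],[0,0,0],[0,0,0],[0,0,0],[0,0,0],[0,0,0],[0,0,0],[0,0,0]]}}

```text
time_s: 11.63
position: [0.5968, -0.1694, 0.1409]
tool_rot: [[-0.994, 0.11, -0.0], [0.11, 0.994, -0.0], [0.0, -0.0, -1.0]]
ft_force: [0.5, -0.2, -0.4]
grip_width: 0.0559
```

```bash
python3 - <<'E'
from h import *
im=get_image('wrist'); save(im,'w7.png',s=1.5)
im=get_image('side'); save(im,'s7.png',(200,100,420,310),3)
print(observe()['position'])
E
```

```text
[ 0.59719203 -0.16938686  0.141749  ]
```

View pics/w7.png

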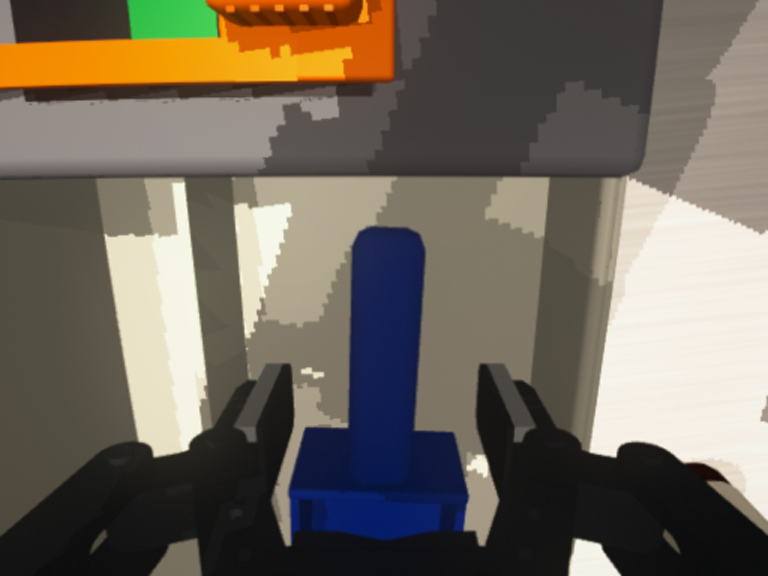

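View pics/s7.png

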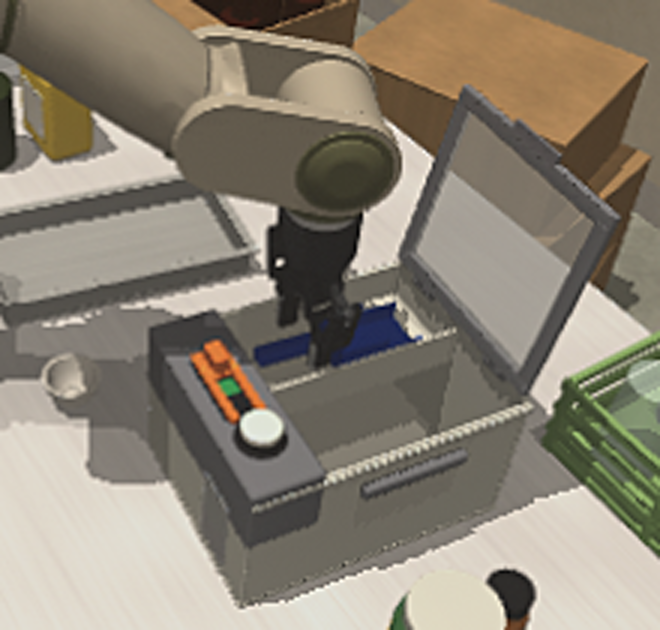

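Request:
{"fn": "jog_arm", "kwargs": {"travel": [[0,0,-0.006],[0,0,-0.005],[0,0,-0.003],[0,0,0],[0,0,0]], "dr": [[0,0,0],[0,0,0],[0,0,0],[0,0,0],[0,0,0]]}}

```text
time_s: 12.15
position: [0.5967, -0.1691, 0.1266]
tool_rot: [[-0.994, 0.11, -0.0], [0.11, 0.994, 0.0], [0.0, 0.0, -1.0]]
ft_force: [-0.1, -0.0, 0.2]
grip_width: 0.0563
```

Request:
{"fn": "jog_arm", "kwargs": {"travel": [[0,0,0],[0,0,0],[0,0,0],[0,0,0],[0,0,0],[0,0,0],[0,0,0]], "dr": [[0,0,0],[0,0,0],[0,0,0],[0,0,0],[0,0,0],[0,0,0],[0,0,0]], "jaw": 0.01, "newtons": 60}}

```text
time_s: 12.73
position: [0.5969, -0.1692, 0.1271]
tool_rot: [[-0.994, 0.11, 0.001], [0.11, 0.994, -0.0], [-0.001, -0.0, -1.0]]
ft_force: [-1.4, 0.0, 3.2]
grip_width: 0.0192
```

Gripped at 19 mm. Lift straight up.

Request:
{"fn": "jog_arm", "kwargs": {"travel": [[0,0,0.005],[0,0,0.01],[0,0,0.015],[0,0,0.015],[0,0,0.015],[0,0,0.015],[0,0,0.015],[0,0,0.015],[0,0,0.015],[0,0,0.015],[0,0,0.01],[0,0,0.005],[0,0,0],[0,0,0]], "dr": [[0,0,0],[0,0,0],[0,0,0],[0,0,0],[0,0,0],[0,0,0],[0,0,0],[0,0,0],[0,0,0],[0,0,0],[0,0,0],[0,0,0],[0,0,0],[0,0,0]]}}

```text
time_s: 13.9
position: [0.5967, -0.169, 0.2766]
tool_rot: [[-0.994, 0.11, -0.0], [0.11, 0.994, 0.0], [0.0, 0.0, -1.0]]
ft_force: [-0.3, -0.2, -1.2]
grip_width: 0.0189
```

```bash
python3 - <<'E'
from h import *
im=get_image('side'); save(im,'s8.png',(200,60,420,280),3)
im=get_image('wrist'); save(im,'w8.png',s=1.5)
print(observe()['position'])
E
```

```text
[ 0.59657262 -0.16902427  0.27599415]
```

View pics/s8.png

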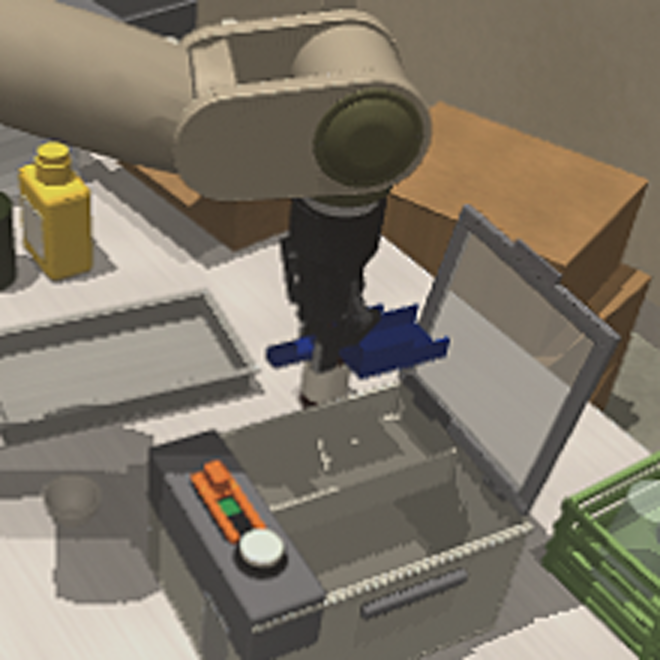

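View pics/w8.png

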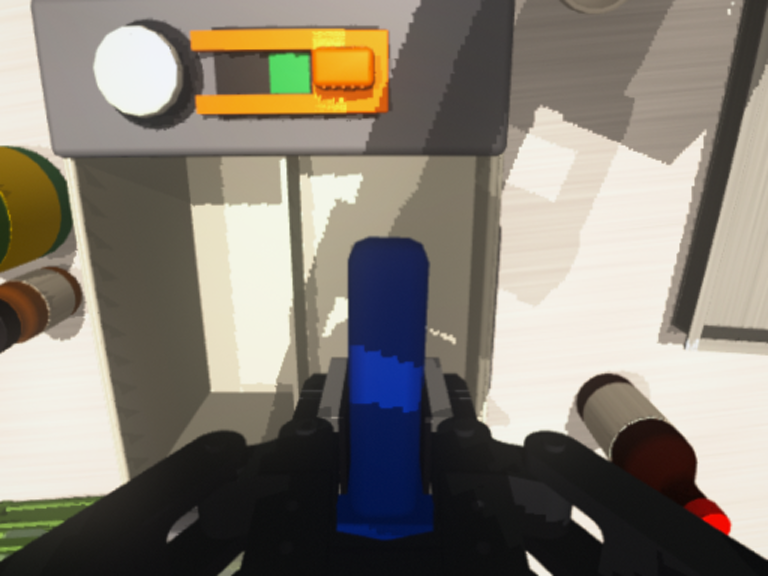

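```bash
python3 - <<'E'
from h import *
im=get_image('wrist'); p=observe()['position']
rel=np.array([0.545,-0.163,0.154])-[.5969,-.1692,.1271]
for dz in (0,.003,.006,.009): print(dz,(proj(im,p+rel+[0,0,dz])*1.5).round(1))
save(im,'w8c.png',(190,140,330,360),3)
# side predicted underside points: bowl bottom
s=get_image('side')
pk=s; u=lambda c:np.array(c)/3+[200,60]
ax=np.array([.994,-.11,0]); g=p+[0,0,.0187]-0.005*ax
for n,X in dict(hend_top=g-.048*ax+[0,0,.008],bowltip_left_bottom=g+.124*ax+.028*np.array([.11,.994,0])-[0,0,.028],tip_right_bottom=g+.124*ax-.028*np.array([.11,.994,0])-[0,0,.028],near_right_bottom=g+.032*ax-.028*np.array([.11,.994,0])-[0,0,.028]).items():
  print(n,((proj(s,X)[0]-[200,60])*3).round(1))
save(s,'s8c.png',(280,150,355,195),10)
E
```

```text
0 [[384.  233.5]]
0.003 [[384. 236.]]
0.006 [[384.  238.6]]
0.009 [[384.  241.4]]
hend_top [261.7 352.8]
bowltip_left_bottom [404.6 320.7]
tip_right_bottom [437.5 355.5]
near_right_bottom [352.1 380.5]
```

View pics/s8c.png

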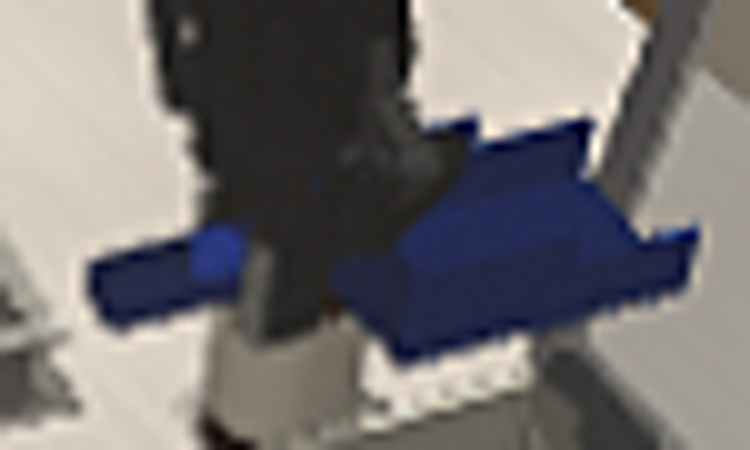

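Request:
{"fn": "jog_arm", "kwargs": {"travel": [[-0.001,0.007,0],[-0.0025,0.014,0],[-0.0035,0.021,0],[-0.004,0.025,0],[-0.004,0.025,0],[-0.004,0.025,0],[-0.004,0.025,0],[-0.004,0.025,0],[-0.004,0.025,0],[-0.004,0.025,0],[-0.004,0.025,0],[-0.004,0.025,0],[-0.004,0.025,0],[-0.004,0.025,0],[-0.004,0.02,0],[-0.0035,0.014,0],[-0.002,0.006,0],[-0.001,0.003,0],[0,0,0],[0,0,0]], "dr": [[0,0,0],[0,0,-0.005],[0,0,-0.005],[0,0,-0.005],[0,0,-0.005],[0,0,-0.005],[0,0,-0.005],[0,0,-0.005],[0,0,-0.005],[0,0,-0.005],[0,0,-0.005],[0,0,-0.005],[0,0,-0.005],[0,0,-0.005],[0,0,0],[0,0,0],[0,0,0],[0,0,0],[0,0,0],[0,0,0]]}}

```text
time_s: 15.77
position: [0.5353, 0.1905, 0.2768]
tool_rot: [[-0.985, 0.174, 0.0], [0.174, 0.985, -0.0], [-0.0, -0.0, -1.0]]
ft_force: [0.0, -0.2, -0.7]
grip_width: 0.0188
```

Request:
{"fn": "jog_arm", "kwargs": {"travel": [[0,0.002,-0.01],[0,0,-0.02],[0,0,-0.025],[0,0,-0.025],[0,0,-0.025],[0,0,-0.025],[0,0,-0.02],[0,0,-0.02],[0,0,-0.02],[0,0,-0.015],[0,0,-0.01],[0,0,-0.01],[0,0,-0.005],[0,0,0],[0,0,0],[0,0,0]], "dr": [[0,0,0],[0,0,0],[0,0,0],[0,0,0],[0,0,0],[0,0,0],[0,0,0],[0,0,0],[0,0,0],[0,0,0],[0,0,0],[0,0,0],[0,0,0],[0,0,0],[0,0,0],[0,0,0]]}}

```text
time_s: 17.1
position: [0.5358, 0.1929, 0.0476]
tool_rot: [[-0.985, 0.174, 0.001], [0.174, 0.985, 0.0], [-0.001, 0.0, -1.0]]
ft_force: [0.2, 0.6, -0.4]
grip_width: 0.0188
```

```bash
python3 - <<'E'
from h import *
im=get_image('side'); save(im,'s9.png',(130,60,350,240),3)
im=get_image('wrist'); save(im,'w9.png',s=1.5)
print(observe()['position'],observe()['ft_force'])
E
```

```text
[0.53567643 0.19297459 0.04754469] [-0.33867416  0.15802787 -0.09632279]
```

View pics/s9.png

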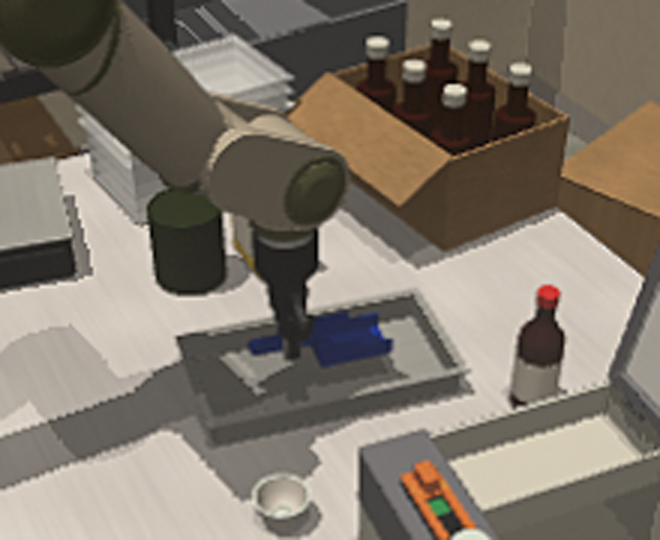

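View pics/w9.png

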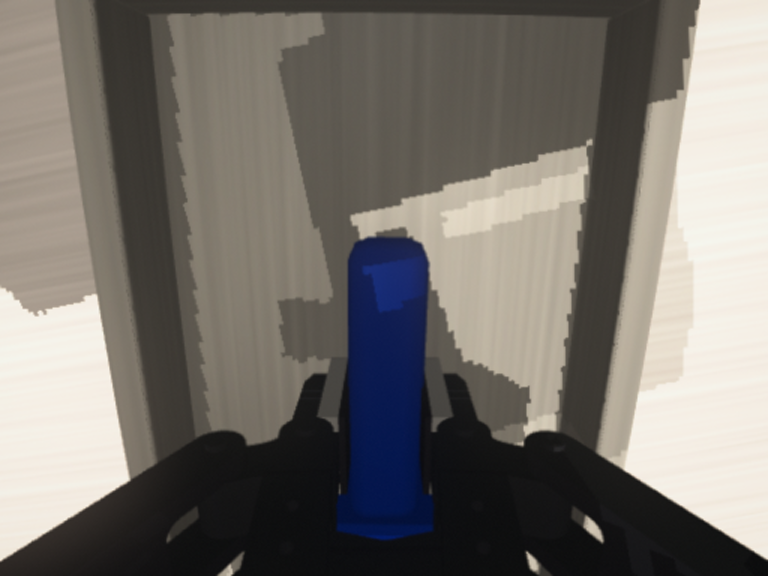

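Request:
{"fn": "jog_arm", "kwargs": {"travel": [[0,-0.003,-0.008],[0,-0.002,-0.008],[0,0,-0.006],[0,0,-0.004],[0,0,-0.003],[0,0,0],[0,0,0]], "dr": [[0,0,0],[0,0,0],[0,0,0],[0,0,0],[0,0,0],[0,0,0],[0,0,0]]}}

```text
time_s: 17.78
position: [0.5353, 0.1879, 0.0177]
tool_rot: [[-0.985, 0.174, -0.0], [0.174, 0.985, -0.0], [0.0, -0.0, -1.0]]
ft_force: [-0.2, 0.0, -1.1]
grip_width: 0.0189
```

Request:
{"fn": "jog_arm", "kwargs": {"travel": [[0,0,-0.001],[0,0,-0.001],[0,0,0]], "dr": [[0,0,0],[0,0,0],[0,0,0]]}}

```text
time_s: 18.03
position: [0.5353, 0.1879, 0.0158]
tool_rot: [[-0.985, 0.174, 0.0], [0.174, 0.985, 0.0], [-0.0, 0.0, -1.0]]
ft_force: [0.2, -0.3, -1.0]
grip_width: 0.019
```

Request:
{"fn": "jog_arm", "kwargs": {"travel": [[0,0,-0.001],[0,0,-0.001],[0,0,0]], "dr": [[0,0,0],[0,0,0],[0,0,0]]}}

```text
time_s: 18.28
position: [0.5353, 0.1879, 0.0137]
tool_rot: [[-0.985, 0.174, -0.0], [0.174, 0.985, -0.0], [0.0, -0.0, -1.0]]
ft_force: [1.3, -0.5, -1.1]
grip_width: 0.0187
```

Request:
{"fn": "jog_arm", "kwargs": {"travel": [[0,0,-0.0007],[0,0,0],[0,0,0]], "dr": [[0,0,0],[0,0,0],[0,0,0]]}}

```text
time_s: 18.53
position: [0.5353, 0.1879, 0.0131]
tool_rot: [[-0.985, 0.174, -0.0], [0.174, 0.985, 0.0], [0.0, 0.0, -1.0]]
ft_force: [-0.1, -0.5, 0.2]
grip_width: 0.0188
```

Request:
{"fn": "jog_arm", "kwargs": {"travel": [[0,0,-0.0007],[0,0,0],[0,0,0]], "dr": [[0,0,0],[0,0,0],[0,0,0]]}}

```text
time_s: 18.78
position: [0.5353, 0.1879, 0.0124]
tool_rot: [[-0.985, 0.174, -0.0], [0.174, 0.985, -0.0], [0.0, -0.0, -1.0]]
ft_force: [-0.5, 0.5, -0.0]
grip_width: 0.019
```

Request:
{"fn": "jog_arm", "kwargs": {"travel": [[0,0,-0.0007],[0,0,0],[0,0,0]], "dr": [[0,0,0],[0,0,0],[0,0,0]]}}

```text
time_s: 19.03
position: [0.5353, 0.1879, 0.0121]
tool_rot: [[-0.985, 0.174, 0.0], [0.174, 0.985, 0.0], [-0.0, 0.0, -1.0]]
ft_force: [-2.8, -0.7, 4.3]
grip_width: 0.0189
```

Request:
{"fn": "jog_arm", "kwargs": {"travel": [[0,0,0],[0,0,0],[0,0,0]], "dr": [[0,0,0],[0,0,0],[0,0,0]], "newtons": 20}}

```text
time_s: 19.28
position: [0.5353, 0.1879, 0.012]
tool_rot: [[-0.985, 0.174, 0.0], [0.174, 0.985, 0.0], [-0.0, 0.0, -1.0]]
ft_force: [-3.0, -0.7, 6.2]
grip_width: 0.0189
```

Request:
{"fn": "jog_arm", "kwargs": {"travel": [[0,0,0],[0,0,0],[0,0,0],[0,0,0],[0,0,0]], "dr": [[0,0,0],[0,0,0],[0,0,0],[0,0,0],[0,0,0]], "jaw": 0.045}}

```text
time_s: 19.7
position: [0.5353, 0.1879, 0.0116]
tool_rot: [[-0.985, 0.174, -0.0], [0.174, 0.985, -0.0], [0.0, -0.0, -1.0]]
ft_force: [-0.3, -0.6, -0.5]
grip_width: 0.0449
```

```bash
python3 - <<'E'
from h import *
im=get_image('wrist'); save(im,'w10.png',s=1.5)
print(observe()['position'],observe()['ft_force'],observe()['grip_width'])
E
```

```text
[0.53532638 0.1878554  0.01160927] [-0.28744545  0.65482384  0.32966666] 0.04491169657479687
```

View pics/w10.png

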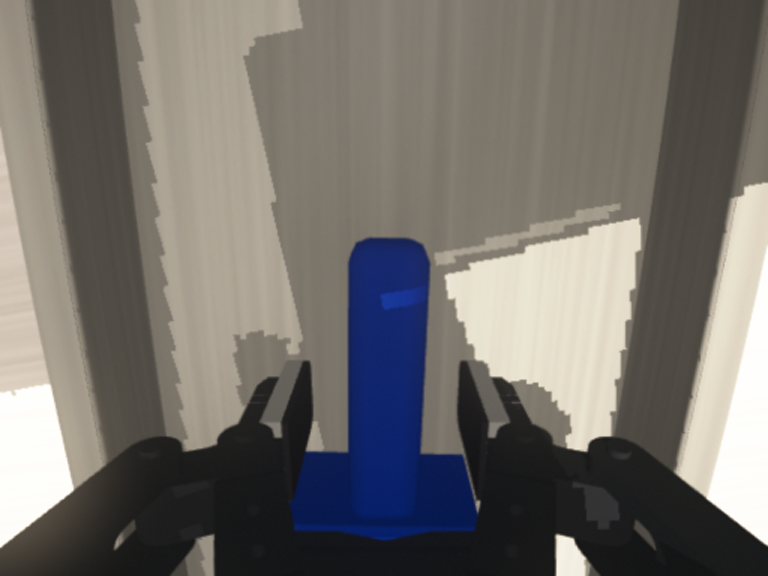

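Released; the handle stands clear between the pads. Retreat straight up, then away toward the base.

Request:
{"fn": "jog_arm", "kwargs": {"travel": [[0,0,0.008],[0,0,0.015],[0,0,0.02],[0,0,0.025],[0,0,0.03],[0,0,0.03],[0,0,0.03],[0,0,0.03],[0,0,0.03],[0,0,0.03],[-0.03,0,0.01],[-0.03,0,0],[-0.03,0,0],[-0.03,0,0],[-0.02,0,0],[0,0,0],[0,0,0],[0,0,0]], "dr": [[0,0,0],[0,0,0],[0,0,0],[0,0,0],[0,0,0],[0,0,0],[0,0,0],[0,0,0],[0,0,0],[0,0,0],[0,0,0],[0,0,0],[0,0,0],[0,0,0],[0,0,0],[0,0,0],[0,0,0],[0,0,0]]}}

```text
time_s: 21.25
position: [0.396, 0.1879, 0.2702]
tool_rot: [[-0.985, 0.174, 0.001], [0.174, 0.985, 0.0], [-0.001, 0.0, -1.0]]
ft_force: [0.6, 0.5, -0.6]
grip_width: 0.045
```

```bash
python3 - <<'E'
from h import *
im=get_image('side'); save(im,'s11.png',s=1.5)
im=get_image('top'); im['color']=np.clip(im['color'].astype(float)*1.8,0,255).astype('uint8'); save(im,'t11.png',s=1.5)
print(observe()['time_s'],observe()['position'],observe()['ft_force'])
E
```

```text
21.35 [0.39617318 0.1878145  0.26967096] [-0.29670659 -0.26416825 -0.28531065]
```

View pics/s11.png

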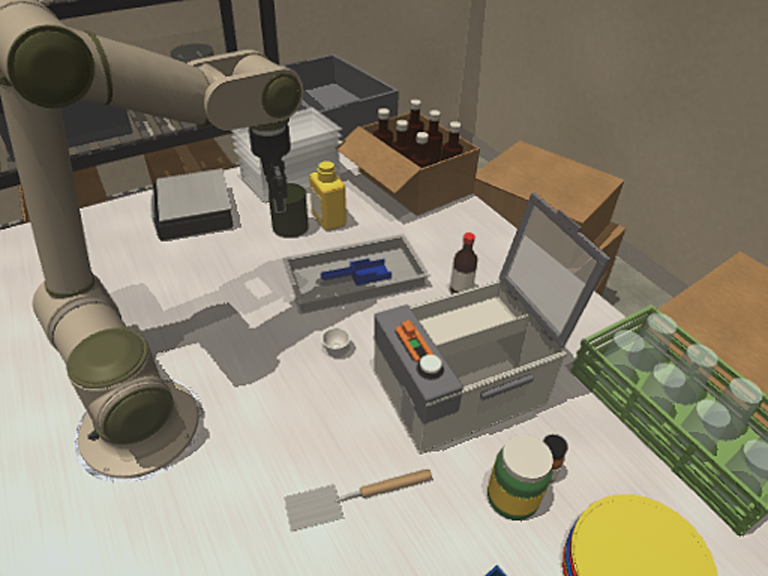

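View pics/t11.png

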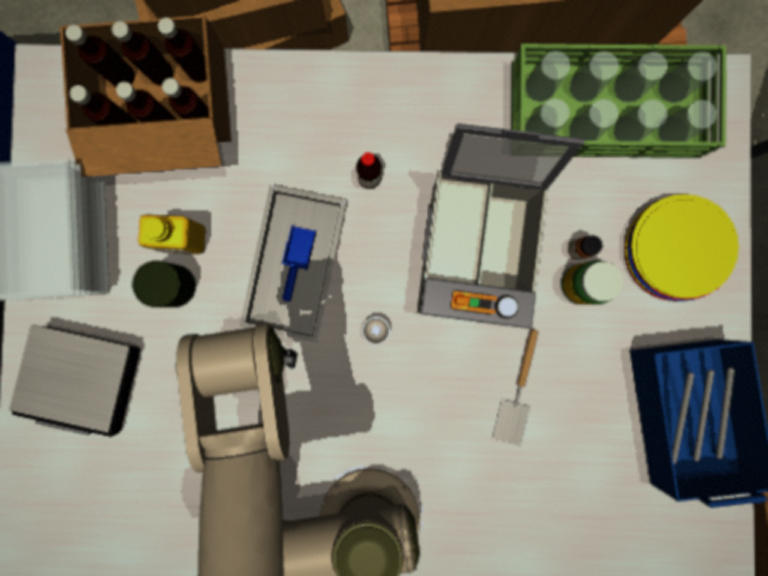

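```bash
python3 -c "
from rig import *
print(close_job())"
```

```text
the job is handed in; nothing more can be done
None
```

The bin is unlocked with its lid standing open, and the blue scoop is lying flat and right way up in the middle of the steel pan. I handed the job in at about 21 s of the 61 s allowed.

- **Lock tab:** I pinched it and slid it aside. The images put the slide at about 19–20 mm against the nominal 22 mm, so I pushed it again. It held still against about 18 N and the green flag shows, so I took it to be at its stop. The highest force I read, about 30 N at the wrist, came when the tab met the stop.
- **Button and lid:** I pressed the button about 7 mm with roughly 5 N, and the lid sprang fully open.
- **Scoop:** It drooped an estimated 1–2° in the grip. I lowered it to contact at a few newtons and then let it go.
- **Last pictures (side and top):** The lid is open and the tab is still aside. The other goods appear in the same places as in the first pictures, judged by eye. The gripper is well clear and reads no contact force.

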